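# Empty the souvenir tin under the stall shelf

## Robot

A 7-joint arm with a two-finger parallel gripper is mounted at the origin on the work surface. World frame = base frame: x ahead of the robot, y to its left, z up, the work surface at z = 0. Lengths are in m, angles in rad, forces in N, time in s.
With the tool pointing down it reaches from about 0.35 to 0.9 m from the base axis. Payload 19.9 kg.
Tool frame: the origin (TCP) lies between the finger pads; the fingertips stand 19 mm ahead of it and the grasp point (between the pads) is the TCP; z points along the fingers, y is the line along which they close (so a half turn about z gives the same grasp; the last joint's range is limited). The gripper opens to 94 mm and grips with 3 to 60 N. Pads are 16 mm wide; open, the fingers measure 119 mm over their backs; the gripper's body (75 mm by 177 mm) begins 78 mm behind the grasp point.
Start: joints at [1.069, 0.417, -0.01, 1.614, 0.005, 1.111, -0.053], TCP at [0.278, -0.56, 0.224] pointing down, gripper open.
Joint ranges: [-2.81, 2.81], [-0.39, 2.02], [-1.27, 1.25], [0.06, 2.57], [-1.19, 4.33], [0.19, 2], [-2.82, 2.82]. Speed limits (rad/s): [1.89, 1.89, 2.39, 2.39, 3.01, 3.01, 3.01].

## Interface

Orientations are given as a 3x3 rotation matrix whose columns are the frame's x, y, z axes.
In Python, from rig import robot gives the robot as it stands. Calls block until the motion is done:
- robot.move_ptp(position, orientation): joint-space move of the TCP to a pose.
- robot.move_linear(position, velocity=0.15, frame=None, threshold=None): straight line of the TCP; frame=None keeps the orientation; velocity is the mean speed in m/s. With threshold (N) it stops when the force on the tool has changed by that much, and returns True; else False.
- robot.goto_joints(angles): joint-space move.
- robot.gripper_to(opening): finger opening in m; the grip force is fixed at half the most; returns when the fingers have stopped.
- robot.pause(seconds).
- robot.ik(position, orientation): joint angles nearest the present ones, or None.
- robot.get_state(): the state.
- robot.grab_frame(name): name is "scene" or "top" or "wrist"; returns the picture (420x560x3 uint8, red, green, blue); there is no depth.
- robot.camera_info(name): a dict with "fx", "fy", "cx", "cy" (pixels), "rvec" (rotation vector, rad) and "tvec" (3), from world to camera coordinates, as OpenCV has them. Camera axes: x right, y down, z forward; pixel columns grow to the right and rows downward; lengths in m; the calibration is good to about 2 mm. A picture is of the moment at which its call begins: read the wrist's pose just before it. camera_info takes no time and is no camera call; for the wrist camera it gives the pose at the moment of the call.
A pose or a line that the arm cannot do raises robot.PlanningError and nothing moves.
- robot.sign_off(): hands the job in; it is judged then, once.
The state is a dict: "time": time; "qpos": joint angles; "joint_vel": joint speeds; "effort": joint torques, N m; "ee_pos": TCP position; "tool_rot": TCP orientation; "force": force on the tool from outside, world axes, zero at the start; "moment": the same for the moment, N m; "opening": finger opening in m; "grasp_force": force on a finger pad.
Only numpy, scipy, OpenCV 4.12 (cv2) and the standard library are available. Lean on these libraries where they do the work, as an engineer would, in place of code of your own. Each camera call takes 0.05 s, during which the arm holds its last target. There are 200 camera calls.

## Task

Slide the shallow wooden tray straight back under the shelf until it meets the low back rail. Then tip the tall tin sideways over the round bar at its foot, on to the sloping board, so that all three little gourds roll out into the tray, keeping the tin under the shelf and not knocking it against the shelf board, and finally set the empty tin back upright on its block. Leave the two cups on the shelf and the tumbler on the table where they stand.

Things in the scene. Friction and masses are not known exactly. Their poses are not given: they have to be found in the camera images.
- stand: Fixed wooden display stand. Origin on the table directly below the middle of the lip bar; +x runs away from the robot (with some yaw), +y towards the tray's place, z up. Block (110 mm in x, centred on x = 0; y from -115 to +6; top 100 mm high) carries the tin. A low back rail (30 mm high, y 13 to 218) has its near face at x = +100: the tray is pushed back against it. Two 20 mm square rear posts at x = 100, y = -130 and +252.
- lip (a point): Centre of the round steel lip bar (12 mm diameter, 110 mm long, along the stand's x) on the top +y edge of the block: its centre is 106 mm above the table, 6 mm above the block's top. The tin's foot is kept from sliding off by it. From it a board, 110 mm wide in x, slopes down 22 degrees towards +y to y = 100 mm (top there 70 mm high, underside 62): the tin tipped over by 112 degrees lies on it at rest, its mouth past the board's end over the tray, which goes below.
- shelf: Fixed wooden shelf board over the block and the tray's place; same x and y origin and yaw as the stand. Origin in its underside, 283 mm above the table (183 mm above the block's top). It spans x -30 to +115, y -142 to +263 mm, 16 mm thick. The tin standing has 33 mm of air above its rim, about 12 mm when tipped about the lip bar at its tightest (near 30 degrees).
- tin: Tall open-topped square tin, 75 x 75 mm, 150 mm high, walls and floor 4 mm, about 0.24 kg, loose, standing on the block with its +y side 1 to 4 mm from the lip bar. Origin: centre of its underside; z up towards the mouth. A straight round handle sticks out level along -x from its near face, clear of the shelf's near edge, so it can be reached from above.
- tin_grip (a point): Point on the axis of the tin's handle, 65 mm out from the near face: 102.5 mm in -x and 100 mm up from the tin's origin. The wooden handle is 16 mm thick and 110 mm long (15 to 125 mm out from the face): a sleeve that spins freely on its spindle, so the tin can swing about the handle's axis while the handle is held.
- tray: Shallow open wooden tray, 220 mm (x) by 200 mm (y), 50 mm high, walls and floor 8 mm, about 0.3 kg, loose on the table. Origin: centre of its underside. It starts 50 to 90 mm short of its place, towards the robot, possibly a little skewed.
- tray_home (a point): Where the tray's origin lies when it is home against the back rail (its near wall's face is then 120 mm nearer the robot than the lip bar's middle, 90 mm in front of the shelf's near edge).
- gourd_a: Round brown souvenir mini gourd, 32 mm ball with a small metal collar, 20 g; origin at its centre. Starts in the tin.
- gourd_b: Second mini gourd, the same.
- gourd_c: Third mini gourd, the same.
- cup_a: Gourd cup with metal rim, 78 mm wide, 82 mm tall, loose on the shelf board; origin under its centre. Bystander.
- cup_b: Another such cup on the shelf board. Bystander.
- tumbler: Glass tumbler, 68 mm wide, 95 mm tall, on the table on the far side of the block from the tray; origin under its centre. Bystander.
Mind the look-alikes: they are no part of the job. What is meant by the tin is not purple, and is the smaller of those in its own colour.

How it is judged:
By the outcome, as a careful person would: the job done as asked, in the order asked, and still so for the second after the job is handed in, with the robot touching nothing.
It also fails if it takes over 67 s, if anything falls off the work surface, if the arm or the gripper's body presses on something with over 40 N, if the wrist force passes 120 N, or if a joint passes its speed limit or range.

## Working session

There is one attempt and no reset: what is moved stays moved. The work goes in short steps, each a Python script; the robot and the scene stay as the last script left them, time stands still between calls to the robot, and variables do not carry over. Pictures are saved under pics/ and viewed, at most 10 in all, crops included, and the job is handed in when it is done.

```bash
mkdir -p pics; ls; cat > h.py <<'E'
import numpy as np, cv2
from rig import robot
def cam(n):
    c=robot.camera_info(n); R=cv2.Rodrigues(np.array(c["rvec"],float))[0]; t=np.array(c["tvec"],float).ravel()
    return c,R,t
def ray(n,u,v,z,C=None):
    c,R,t=C or cam(n); d=R.T@np.array([(u-c["cx"])/c["fx"],(v-c["cy"])/c["fy"],1]); o=-R.T@t
    return o+d*(z-o[2])/d[2]
def proj(n,p,C=None):
    c,R,t=C or cam(n); q=R@np.array(p,float)+t
    return np.array([c["fx"]*q[0]/q[2]+c["cx"],c["fy"]*q[1]/q[2]+c["cy"]])
def save(n,name):
    im=robot.grab_frame(n); cv2.imwrite(f"pics/{name}.png",cv2.cvtColor(im,cv2.COLOR_RGB2BGR)); return im
E
python3 - <<'E'
from h import *
a=save("scene","s0");b=save("top","t0")
for n in("scene","top"):
    c,R,t=cam(n);print(n,-R.T@t,R[2],c["fx"])
E
```

```text
pics
scene [ 0.2248925  -0.09936989  1.23898196] [ 0.30412088  0.02947318 -0.95217741] 492.73193300474657
top [ 0.42605242 -0.06675267  1.28210576] [ 0.12520939  0.0015304  -0.99212916] 436.8667497533874
```

View pics/s0.png

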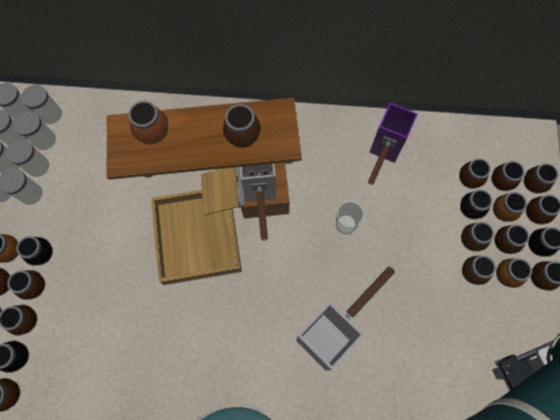

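View pics/t0.png

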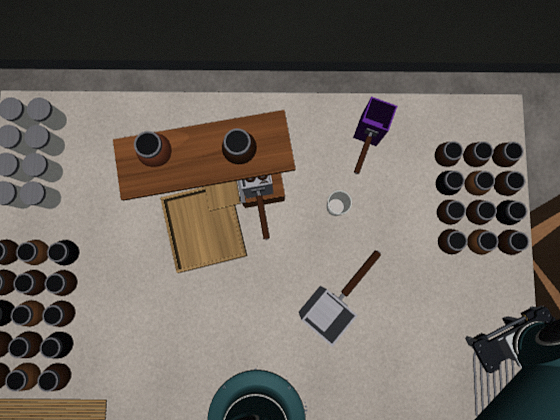

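Look-alikes for the tin: the silver tin with handle on the block at scene (257,180), the purple tin at (395,130), and the larger silver one at (328,335) on the table. I choose the one on the block: it is not purple and is the smaller silver one, and it has balls inside. I will check it in a close crop. The tray is at (195,235), the shelf spans (107..300,100..175) and the tumbler is at (348,217).

```bash
python3 - <<'E'
from h import *
for n,P in (("scene",[(107,175),(300,160),(297,100),(107,115)]),("top",[(121,199),(296,170),(285,111),(113,140)])):
    C=cam(n); X=np.array([ray(n,u,v,.299,C)[:2] for u,v in P]); print(n,X.round(3).tolist(),[np.linalg.norm(X[i]-X[i-1]).round(3) for i in range(4)])
for n,P in (("scene",[(261,190),(264,237)]),("top",[(259,196),(266,238)])): print([ray(n,u,v,.2).round(3).tolist() for u,v in P])
for n,P in (("scene",[(160,282),(240,270),(152,194)]),("top",[(179,271),(245,256),(162,195)])): print('tray',[ray(n,u,v,.05).round(3).tolist() for u,v in P])
for n,P in (("scene",(347,224)),("top",(338,208))): print('tumbler',ray(n,*P,.0).round(3))
a=cv2.imread('pics/s0.png')[90:300,95:375]; b=cv2.imread('pics/t0.png')[100:310,100:380]
cv2.imwrite('pics/c0.png',np.vstack([cv2.resize(i,None,fx=1.42,fy=1.42,interpolation=2) for i in (a,b)]))
cv2.imwrite('pics/c1.png',cv2.resize(b[0:180,0:240],(800,600),interpolation=2))
print(robot.get_state()["time"],robot.get_state()["tool_rot"])
c,R,t=cam("wrist");s=robot.get_state();T=np.array(s["tool_rot"]);print(T.T@(-R.T@t-s["ee_pos"]),T.T@R.T,c["fx"])
E
```

```text
scene [[0.577, 0.298], [0.642, -0.095], [0.782, -0.079], [0.714, 0.324]] [np.float64(0.139), np.float64(0.399), np.float64(0.141), np.float64(0.409)]
top [[0.575, 0.297], [0.645, -0.101], [0.786, -0.074], [0.713, 0.323]] [np.float64(0.14), np.float64(0.404), np.float64(0.143), np.float64(0.405)]
[[0.605, -0.013, 0.2], [0.497, -0.03, 0.2]]
[[0.6, -0.012, 0.2], [0.495, -0.03, 0.2]]
tray [[0.404, 0.222, 0.05], [0.449, 0.031, 0.05], [0.627, 0.278, 0.05]]
tray [[0.41, 0.217, 0.05], [0.453, 0.033, 0.05], [0.625, 0.273, 0.05]]
tumbler [ 0.602 -0.23   0.   ]
tumbler [ 0.598 -0.236  0.   ]
0.1 [[ 8.95705752e-01  4.44646900e-01 -5.82392776e-04]
 [ 4.44647265e-01 -8.95705304e-01  9.03902294e-04]
 [-1.19734945e-04 -1.06858984e-03 -9.99999422e-01]]
[ 0.06738528  0.00113828 -0.160462  ] [[ 4.21983894e-05 -9.73209614e-01 -2.29919651e-01]
 [ 9.99999986e-01  7.87643799e-05 -1.49860452e-04]
 [ 1.63955112e-04 -2.29919642e-01  9.73209603e-01]] 308.24866120703695
```

View pics/c1.png

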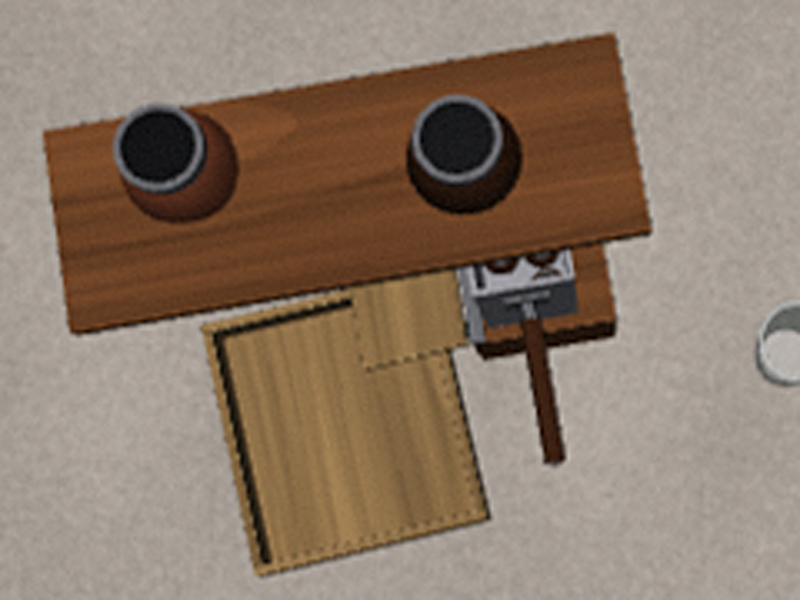

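The crop confirms it: the silver tin on the block has gourds in its mouth at crop (540,262) and the handle runs (530,305)–(555,462). The tray is at crop (345,450), skewed about 4° from the stand. The shelf measures 0.404 × 0.142, which matches. Next I check reachability along the whole plan.

```bash
cat >> h.py <<'E'
O=np.array([.648,.0445]); YAW=.172
def W(x,y,z): 
    c,s=np.cos(YAW),np.sin(YAW); return np.array([O[0]+c*x-s*y,O[1]+s*x+c*y,z])
def L(p):
    c,s=np.cos(YAW),np.sin(YAW); d=np.array(p[:2])-O; return np.array([c*d[0]+s*d[1],-s*d[0]+c*d[1],p[2]])
def ori(flip):
    c,s=np.cos(YAW),np.sin(YAW); k=-1 if flip else 1
    return np.array([[k*c,k*s,0],[-k*-s*-1*-1*-1 if 0 else k*s,-k*c,0],[0,0,-1.]]).T.reshape(3,3).T if 0 else np.column_stack([[k*c,k*s,0],[k*s,-k*c,0],[0,0,-1]])
def arc(th,r0=(-.0435,.094)):   # handle (y,z) rel. bar centre, tipped by th towards +y
    c,s=np.cos(th),np.sin(th); return r0[0]*c+r0[1]*s, -r0[0]*s+r0[1]*c
E
sed -i '/return np.array(\[\[k\*c/c\    return np.column_stack([[k*c,k*s,0],[k*s,-k*c,0],[0,0,-1]])' h.py
python3 - <<'E'
from h import *
for f in (0,1):
  Rm=ori(f); print(f,np.linalg.det(Rm))
  pts=[W(-.25,.118,.3),W(-.25,.118,.04),W(-.128,.118,.04),W(-.12,-.046,.35)]+[W(-.12,arc(t)[0],.106+arc(t)[1]) for t in np.radians([0,30,60,90,112])]
  for p in pts:
    q=robot.ik(p,Rm); print(p.round(3),None if q is None else np.round(q,2))
E
```

```text
0 0.9999999999999999
[0.381 0.118 0.3  ] [ 0.53 -0.08 -0.85  2.01 -0.06  1.19 -1.69]
[0.381 0.118 0.04 ] [ 0.13  0.39 -0.57  2.27  0.39  0.57 -2.14]
[0.502 0.139 0.04 ] [ 0.09  0.55 -0.52  1.99  0.41  0.7  -2.08]
[ 0.538 -0.021  0.35 ] [ 0.36  0.19 -0.43  1.65  0.08  1.32 -1.49]
[ 0.537 -0.019  0.2  ] [ 0.3   0.31 -0.39  1.85  0.14  1.01 -1.54]
[0.528 0.033 0.209] [ 0.28  0.3  -0.48  1.86  0.16  1.03 -1.66]
[0.52  0.083 0.191] [ 0.26  0.33 -0.57  1.88  0.21  0.99 -1.8 ]
[0.514 0.117 0.15 ] [ 0.23  0.4  -0.62  1.91  0.29  0.92 -1.93]
[0.512 0.126 0.111] [ 0.19  0.45 -0.6   1.94  0.34  0.85 -1.99]
1 0.9999999999999999
[0.381 0.118 0.3  ] [ 0.63 -0.08 -0.94  2.   -0.07  1.19  1.46]
[0.381 0.118 0.04 ] [ 0.53  0.58 -1.07  2.26  0.79  0.74  0.65]
[0.502 0.139 0.04 ] [ 0.25  0.61 -0.72  1.99  0.58  0.76  0.92]
[ 0.538 -0.021  0.35 ] [ 0.63  0.23 -0.77  1.64  0.17  1.33  1.58]
[ 0.537 -0.019  0.2  ] [ 0.61  0.38 -0.77  1.84  0.31  1.04  1.46]
[0.528 0.033 0.209] [ 0.57  0.37 -0.84  1.85  0.32  1.06  1.35]
[0.52  0.083 0.191] [ 0.53  0.42 -0.92  1.87  0.39  1.04  1.19]
[0.514 0.117 0.15 ] [ 0.49  0.51 -0.98  1.9   0.51  1.    1.02]
[0.512 0.126 0.111] [ 0.45  0.57 -0.95  1.93  0.58  0.94  0.95]
```

```bash
python3 - <<'E'
from h import *
F=ori(1)
robot.move_linear([.278,-.56,.36],.3)
robot.move_ptp(W(-.25,.118,.3),F)
robot.move_linear(W(-.25,.118,.04),.25)
s=robot.get_state(); print(s["time"],L(s["ee_pos"]),s["force"])
h=robot.move_linear(W(-.15,.118,.04),.06,threshold=15)
print(h,L(robot.get_state()["ee_pos"]),robot.get_state()["force"])
h=robot.move_linear(W(-.115,.118,.04),.03,threshold=10)
s=robot.get_state(); print(h,s["time"],L(s["ee_pos"]),s["force"])
robot.move_linear(W(-.16,.118,.04),.15)
robot.move_linear(W(-.2,.05,.36),.3)
save("top","t1"); im=save("wrist","w1")
b=cv2.imread('pics/t1.png')[100:280,100:340]; cv2.imwrite('pics/c2.png',cv2.resize(b,(800,600),interpolation=2))
print(robot.get_state()["time"])
E
```

```text
4.3333 [-0.24955148  0.11808189  0.0406775 ] [ 1.02723227 -0.61767984 -0.27036878]
False [-0.1499767   0.11801774  0.04011771] [-0.06139686 -0.2486129  -0.04828887]
True 6.9 [-0.12911941  0.11787016  0.03954054] [0.46851518 0.04218356 1.01323188]
8.6
```

View pics/c2.png

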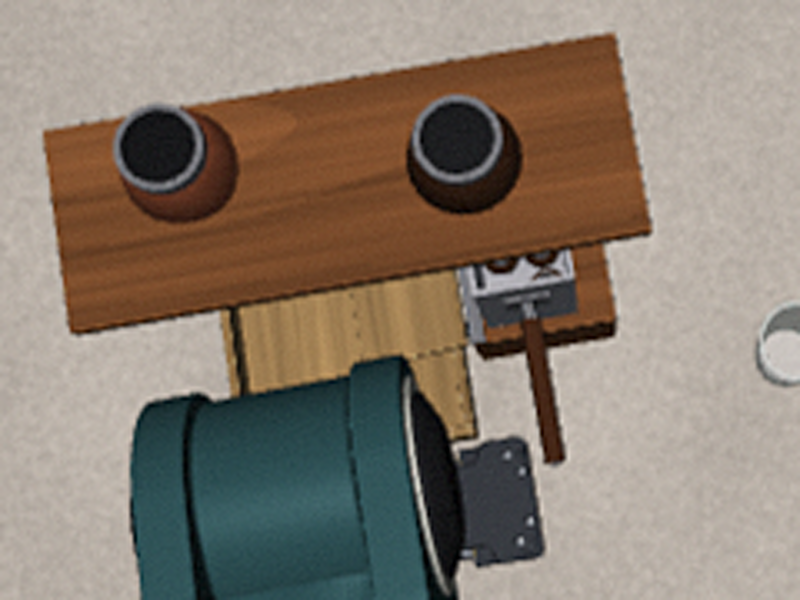

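The contact came at −0.129 against the predicted −0.128, so the tray is home. Its near-right corner is at crop (474,438) and it is parallel to the stand. Next I check its lateral position and grasp the handle.

```bash
python3 - <<'E'
from h import *
for u,v in ((474,438),(225,310),(235,395)): print('tray',L(ray("top",100+u*.3,100+v*.3,.05)).round(4))
for u,v in ((530,320),(555,463)): print('handle',L(ray("top",100+u*.3,100+v*.3,.2)).round(4))
F=ori(1)
robot.move_linear(W(-.12,-.046,.36),.25)
h=robot.move_linear(W(-.12,-.046,.2),.15,threshold=15); print(h)
f0=robot.get_state()["force"]
robot.gripper_to(0.0)
s=robot.get_state(); print(s["time"],s["opening"],s["grasp_force"],L(s["ee_pos"]).round(4),s["force"],f0)
save("top","t2");save("wrist","w2")
E
```

```text
tray [-0.1241  0.0191  0.05  ]
tray [0.0194 0.213  0.05  ]
tray [-0.0547  0.2142  0.05  ]
handle [-0.0569 -0.047   0.2   ]
handle [-0.1661 -0.0485  0.2   ]
False
11.6583 0.01512159609129672 30.001461803913116 [-0.12   -0.0459  0.2   ] [ 0.57012551  0.20129412 -0.82179514] [ 1.02681083  0.17456522 -0.14627472]
```

View pics/w2.png

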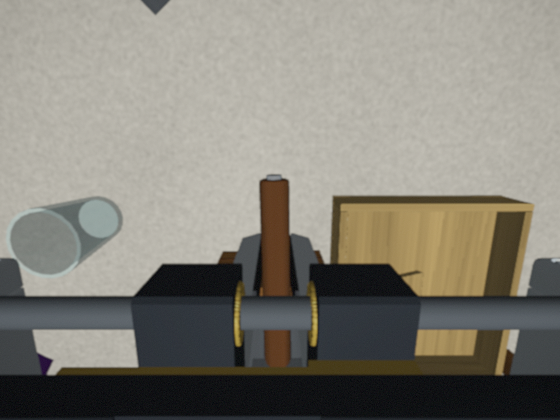

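The handle is held (opening 15 mm, 30 N). The tray's lateral span of about 0.017–0.214 suits its place. Now I tip along the arc about the bar, watching the force.

```bash
cat >> h.py <<'E'
Y0=-.0459; BAR=Y0+.0025+.0435; XG=-.12   # bar's y in my frame, from the tin's 1-4 mm gap
def tip(deg): y,z=arc(np.radians(deg)); return W(XG,BAR+y,.106+z)
E
python3 - <<'E'
from h import *
robot.move_linear(tip(0),.03)
for d in list(range(6,109,6))+[111]:
    h=robot.move_linear(tip(d),.09,threshold=14)
    s=robot.get_state()
    if d%18==0 or h or d==111: print(d,h,round(s["time"],2),L(s["ee_pos"]).round(4),np.round(s["force"],1))
    if h: break
robot.pause(1.0)
print(robot.get_state()["time"]); save("scene","s3"); save("top","t3"); save("wrist","w3")
b=cv2.imread('pics/t3.png')[100:280,100:340]; a=cv2.imread('pics/s3.png')[90:270,95:335]
cv2.imwrite('pics/c3.png',np.vstack([cv2.resize(i,(400,300),interpolation=2) for i in (a,b)]))
E
```

```text
18 False 12.81 [-0.12   -0.012   0.2088] [ 0.2 -0.2 -0.8]
36 False 13.61 [-0.1201  0.0202  0.2076] [-0.9 -0.5 -1.8]
54 False 14.41 [-0.1201  0.0507  0.1964] [-0.5 -0.9 -1.7]
72 False 15.21 [-0.1202  0.0762  0.1763] [-0.8  0.4 -1.5]
90 False 16.01 [-0.1202  0.0943  0.1493] [-0.9 -0.8 -1.1]
108 False 16.81 [-0.12    0.1031  0.1181] [-1.   0.  -0.5]
111 False 17.06 [-0.12    0.1035  0.1128] [ 0.3  0.8 -0.2]
18.0583
```

View pics/c3.png

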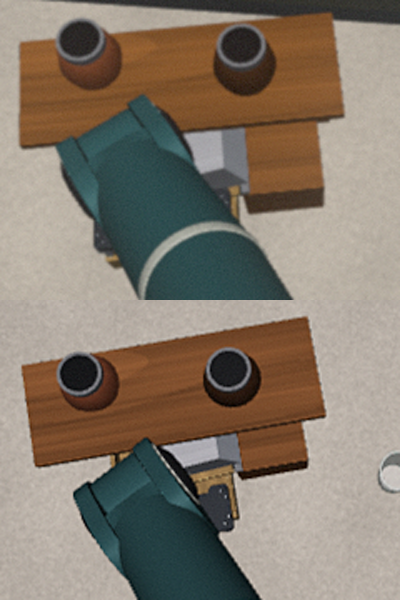

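View pics/w3.png

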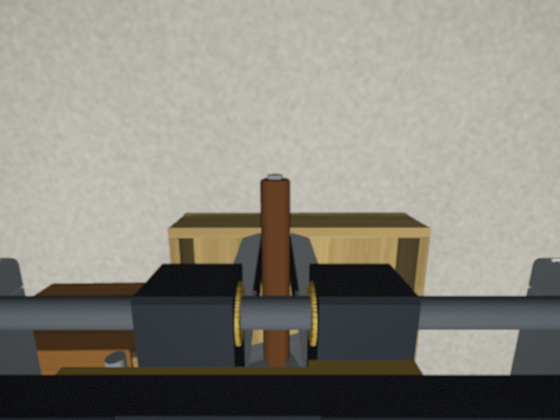

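The tin lies at about 111° on the board: its side shows at crop (222,155) and the block is bare at (285,165). Forces are small, and no gourds are visible from here. I let it settle fully on to the board, wait, then bring it back upright.

```bash
python3 - <<'E'
from h import *
h=robot.move_linear(tip(112.5),.03,threshold=8); print(h,robot.get_state()["force"])
robot.pause(1.5)
for d in list(range(108,-1,-6)):
    h=robot.move_linear(tip(d),.09 if d>12 else .04,threshold=14)
    s=robot.get_state()
    if d%18==0 or h: print(d,h,round(s["time"],2),L(s["ee_pos"]).round(4),np.round(s["force"],1))
    if h: break
robot.move_linear(W(XG,Y0,.2),.02)
robot.pause(.3); s=robot.get_state(); print(s["time"],L(s["ee_pos"]),s["force"])
save("top","t4"); save("wrist","w4")
b=cv2.imread('pics/t4.png')[160:250,150:310]; a=cv2.imread('pics/w4.png')
cv2.imwrite('pics/c4.png',np.vstack([cv2.resize(b,(533,300),interpolation=2),cv2.resize(a,(533,300))]))
E
```

```text
False [0.88380567 0.11600819 4.32176417]
108 False 20.21 [-0.1199  0.1027  0.1187] [ 0.6  0.8 -0.2]
90 False 21.01 [-0.1197  0.0938  0.1499] [ 0.2  0.3 -1.2]
72 False 21.81 [-0.1199  0.0758  0.1765] [ 0.7  0.9 -0.8]
54 False 22.61 [-0.1199  0.0503  0.1965] [-0.3  0.3 -1.6]
36 False 23.41 [-0.12    0.02    0.2076] [-0.5 -0.  -0.6]
18 False 24.21 [-0.12   -0.0124  0.2088] [-0.2  0.2  1.7]
0 False 25.48 [-0.1201 -0.0444  0.2001] [-4.1 -3.9  9.6]
26.0583 [-0.11997649 -0.04594878  0.20005383] [-2.44113448 -2.52558631  5.32432056]
```

View pics/c4.png

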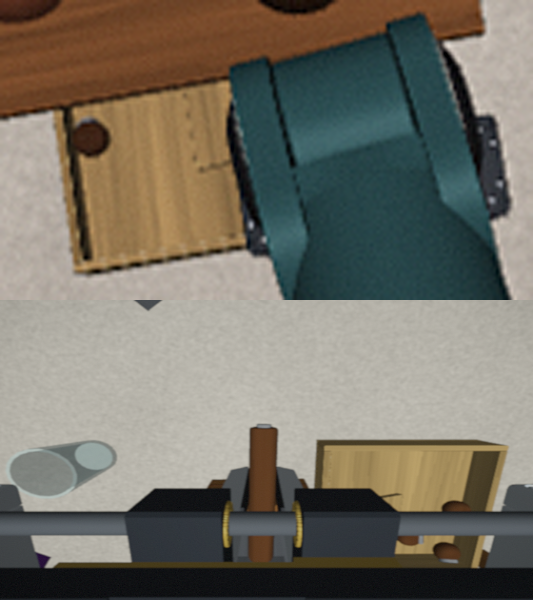

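The wrist view shows three gourds in the tray at (455,507), (405,540) and (445,552). The top view shows one at (90,138). The hand is pressing down lightly (5 N), so I ease that off, release, retract and check the tin.

```bash
python3 - <<'E'
from h import *
robot.move_linear(W(XG,Y0,.2008),.02); print(robot.get_state()["force"])
robot.gripper_to(.05)
robot.move_linear(W(XG,Y0,.36),.12)
robot.move_linear(W(-.3,-.02,.36),.3)
save("top","t5"); save("scene","s5"); s=robot.get_state(); print(s["time"],s["force"])
b=cv2.imread('pics/t5.png')[100:280,100:340]; b0=cv2.imread('pics/t0.png')[100:280,100:340]; a=cv2.imread('pics/s5.png')[90:270,95:335]; a0=cv2.imread('pics/s0.png')[90:270,95:335]
r=lambda i:cv2.resize(i,(400,300),interpolation=2)
cv2.imwrite('pics/c5.png',np.vstack([np.hstack([r(a0),r(a)]),np.hstack([r(b0),r(b)])]))
E
```

```text
[ 0.50305622 -1.51235977  2.20125614]
29.5167 [-0.76423533 -0.33177862  0.57477265]
```

View pics/c5.png

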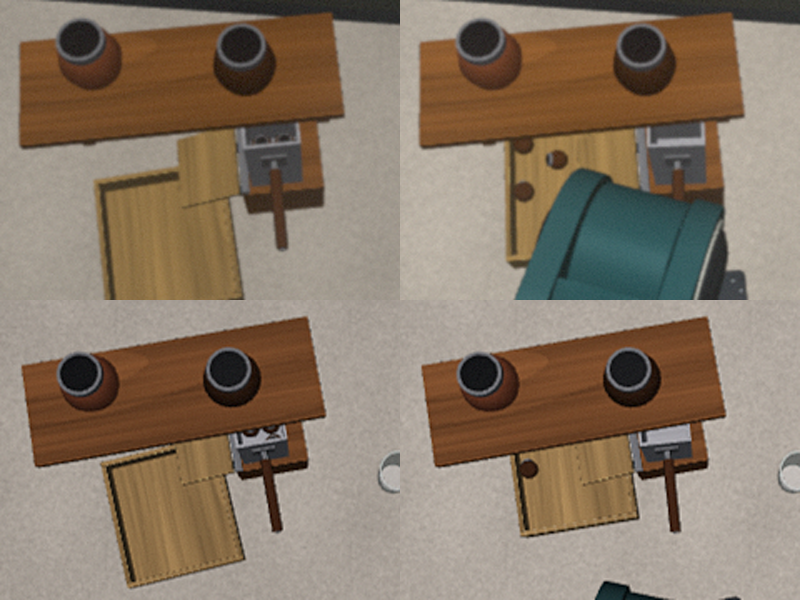

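All three gourds are in the tray at scene crop (523,146), (557,160) and (523,191). The tin is empty and back on its block, perhaps yawed by a degree or two, and the cups and tumbler are unmoved. I clear the arm and take one last close look at how the tin stands.

```bash
python3 - <<'E'
from h import *
robot.move_linear([.33,-.25,.4],.3)
save("top","t6"); save("scene","s6"); s=robot.get_state(); print(s["time"],s["force"])
r=lambda i,y,x:cv2.resize(i[y:y+90,x:x+120],(400,300),interpolation=2)
I=lambda n:cv2.imread(f'pics/{n}.png')
cv2.imwrite('pics/c6.png',np.vstack([np.hstack([r(I('s0'),155,200),r(I('s6'),155,200)]),np.hstack([r(I('t0'),160,200),r(I('t6'),160,200)])]))
E
```

```text
30.525 [-0.38146332 -0.79878317 -0.19626304]
```

View pics/c6.png

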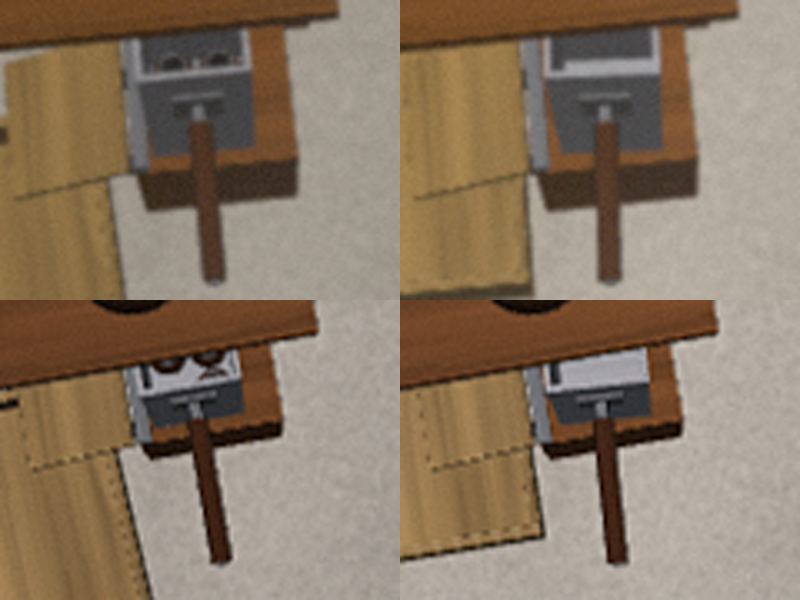

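The tin sits flush on the block (scene crop (605,110)). I check for lean by ray-casting the near-face corners: the top and bottom should have the same y.

```bash
python3 - <<'E'
from h import *
def f(n,ox,oy,pts):
    for u,v,z in pts: print(n,z,L(ray(n,ox+u*.3,oy+v*.3,z)).round(4)[:2])
for tag,a,b in (("before",[(140,76,.25),(250,69,.25),(148,152,.1),(255,150,.1)],[(133,393,.25),(240,377,.25),(151,427,.1),(243,415,.1)]),
            ("after",[(545,80,.25),(660,73,.25),(559,151,.1),(656,150,.1)],[(541,390,.25),(649,377,.25),(556,423,.1),(651,417,.1)])):
    print(tag); k=400 if tag=="after" else 0
    f("scene",200,155,[(u-k,v,z) for u,v,z in a]); f("top",200,160,[(u-k,v-300,z) for u,v,z in b])
E
```

```text
before
scene 0.25 [-0.0387 -0.0113]
scene 0.25 [-0.0404 -0.0827]
scene 0.1 [-0.038  -0.0045]
scene 0.1 [-0.0437 -0.0829]
top 0.25 [-0.0384 -0.0061]
top 0.25 [-0.0394 -0.0839]
top 0.1 [-0.0398 -0.0068]
top 0.1 [-0.0423 -0.083 ]
after
scene 0.25 [-0.0418 -0.0144]
scene 0.25 [-0.0438 -0.0889]
scene 0.1 [-0.038  -0.0126]
scene 0.1 [-0.0438 -0.0836]
top 0.25 [-0.0371 -0.0121]
top 0.25 [-0.0404 -0.0903]
top 0.1 [-0.0372 -0.0114]
top 0.1 [-0.045  -0.0892]
```

Upright: top and bottom agree within measuring error, and the tin's side is clear of the bar. Handing in.

```bash
python3 -c "
from h import *
print(robot.sign_off())"
```

```text
the job is handed in; nothing more can be done
None
```

The job is handed in at about 31 s: the tray is against the rail, all three gourds are in it, the empty tin is upright on its block (about 5 mm from where it started and turned slightly), and the cups and tumbler are where they stood.

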